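Latch the graver case and hold it up by its lid

ROBOT

A 7-joint arm with a two-finger parallel gripper is mounted at the origin on the work surface. World frame = base frame: x ahead of the robot, y to its left, z up, the work surface at z = 0. Lengths are in m, angles in rad, forces in N, time in s.
With the tool pointing down it reaches from about 0.4 to 0.85 m from the base axis. Payload 10.4 kg.
Tool frame: the origin (TCP) lies on the centre line of the jaws, within the pads' length; the fingertips stand 19 mm ahead of it and the grasp point (between the pads) is the TCP; z points along the fingers, y is the direction in which the jaws open and shut (so a half turn about z gives the same grasp; the last joint's range is limited). The gripper opens to 85 mm and grips with 20 to 120 N. Pads are 22 mm wide; open, the fingers measure 114 mm over their backs; the gripper's body (76 mm by 85 mm) begins 54 mm behind the grasp point. The pads swing forward as they close: fully open they stand 13 mm farther back than shut.
Start: joints at [1.087, 0.332, -0.065, 1.46, 0.022, 1.35, -0.088], TCP at [0.278, -0.56, 0.25] pointing down, gripper open.
Joint ranges: [-2.6, 2.6], [-0.5, 2.12], [-1.47, 1.34], [0.16, 2.42], [-1.27, 4.41], [0.06, 2.06], [-2.6, 2.6]. Speed limits (rad/s): [2.22, 2.22, 2.79, 2.79, 3.14, 3.14, 3.14].

INTERFACE

Orientations are given as a unit quaternion [x, y, z, w].
In Python, from station import sensors, cams, ctrl gives the robot as it stands.
- The arm moves only by the tool drive_tool, never from a script. Its argument "commands" is one flat list of numbers, 4 for each row, row after row: the shift along the world's x, y, z in units of 0.1 m (1.0 is 0.1 m), then the turn about the world's z in units of 360 degrees (1.0 is 360 degrees). In form: [tx, ty, tz, turn, tx, ty, tz, turn, ...]. A call has 1 to 8 rows; each row shifts and turns the commanded pose from where the row before left it; what a row does not reach is not made up. A row lasts 1/10 s, in which the tool goes at most 50 mm and 8.59 degrees, less where a joint would pass 70% of its speed; a pose out of reach is approached as far as the arm can. A call with a number of a shift or a turn outside -1 to 1 is refused whole. A call with a gripper value outside its range is refused whole. "hand" is the closure, from 0 (fully open) to 1 (shut), set as the call begins (left out, the last holds). The fingers move at their own pace and stop on an object; "newtons" is the grip in N (left out, the last holds). Time passes only in rows, so rows that do not move let the fingers close. It gives the time, the measured TCP pose, the force and the opening at its end, in the units of the state.
- sensors.get_obs(): the state, without advancing time (a new reading comes with each control period).
- cams.snapshot(name): name is "side" or "top" or "wrist"; returns a dict with "pixels" (480x640x3 uint8, blue, green, red), "camera_matrix" (3x3 intrinsics, pixels), "D" ([k1, k2, p1, p2, k3] as OpenCV has them; the pictures are not rectified), "T" (4x4, takes a point from camera to world coordinates). Camera axes: x right, y up, looking along -z (the intrinsics and any distortion apply to the point x, -y, -z); pixel columns grow to the right and rows downward; lengths in m; the calibration is good to about 2 mm. A picture is of the moment at which its call begins. There is no depth.
- ctrl.job_done(): hands the job in, once; it reports no verdict.
The state is a dict: "t": time; "joints": joint angles; "qd": joint speeds; "tau": joint torques, N m; "tcp_pos": TCP position; "tool_rot": TCP orientation; "force": force on the tool from outside, world axes, zero at the start; "ft_torque": the same for the moment, N m; "grip_width": finger opening in m.
Only numpy, scipy, OpenCV 4.12 (cv2) and the standard library are available. Lean on these libraries where they do the work, as an engineer would, in place of code of your own. Each camera call takes 0.05 s, during which the arm holds its last target.

TASK

Secure the lid of the wooden graver case by turning its brass turnbutton fully over the lid, while the case stands on the bench. Then lift the case by the wooden handle on its lid, keeping it level, at least 10 cm clear of the bench, over the open middle of the bench where it stood, and finish there, still gripping the handle and holding the case steady and level in the air. Do not let go or put it down; do not pull the lid off, and leave the other things on the bench where they are.

Things in the scene. Friction and masses are not known exactly. Their poses are not given: they have to be found in the camera images.
- case: Loose wooden case, 180 (x) x 110 (y), walls 48 tall, 0.35-0.6 kg. Origin: centre of underside, z up. Solid block 32 wide with the turnbutton at its -x end (nearer the robot); at the +x end a fixed lip (top 56.5 high) overhangs the lid. Only lip and closed turnbutton hold the lid in (1.5 play); then the case hangs from the lid's handle. Centre of mass within 8 of the handle's middle in x.
- lid: Loose pale wooden lid, 133 (x) x 95 (y) x 8, 0.13 kg, lying in the case's rim, top 48 above the bench, axes as the case's. Origin: centre of its underside, in the case frame at x +10, z 40. Carries the handle: upright wooden block 56 long (x, middle at lid x -8), 16 thick (y), rising 36 above the lid; grip it across the 16.
- handle_top (a point): Centre of the top of the lid's handle, 84 above the bench; axes as the lid's (x along the handle). The handle's sides reach 36 down from here.
- button (a joint): Angle of the brass turnbutton (rad, vertical axis). 0: points along the case's +x, straight onto the lid: secured, at a stop. Starts at 1.2 to 1.7, pointing roughly along the case's +y, clear of the lid; turn it clockwise seen from above to secure it. Stays where left; light friction (0.03 N m).
- button_pivot (a point): On the turnbutton's axis, at the top of the turnbutton, 71.5 above the bench; 73 towards -x from the case's centre. Its x axis points along the turnbutton to the tip.
- button_tip (a point): Tip of the turnbutton at its top, 37 from the pivot. The turnbutton is an upright bar 10 thick, 18 tall, on a flat foot 16 wide, 4 thick; its underside is 49.5 above the bench, 1.5 over lid and block. It reaches 8 behind the pivot. Grip it across the 10 or push it sideways.
- dapping_block: steel dapping block, 50 x 50 x 40 tall, beside the case; origin under its centre. Bystander.
- wax_tin: round aluminium tin, 54 diameter, 32 tall, beside the case; origin under its centre. Bystander.
- ring_clamp: wooden ring clamp lying flat, about 112 x 27 x 22 tall, beyond the lip end of the case; origin under its middle. Bystander.
- hammer: small hammer lying on the bench, away to the left. Bystander.
- mandrel_stand: steel ring mandrel on a round foot 80 diameter, 130 tall, away to the right; origin under its foot. Bystander.
- brush: bench brush lying on the bench, to the right. Bystander.

How it is judged:
On the way, in this order (a step that is already met when the one before it is completed fails the run):
1. the turnbutton is turned over the lid while the case stands on the bench (value of joint button below 0.3 rad and height (world z) of case below 0.01 m and angle between case's own z axis and vertical below 0.1 rad and z of lid in the frame of case between 0.034 and 0.048 m), for 0.2 s.
2. the latched case is lifted off the bench by its lid (height (world z) of case above 0.04 m and value of joint button below 0.35 rad and contact force between the fingers and lid above 1 N and z of lid in the frame of case between 0.034 and 0.048 m), for 0.2 s.
At the end, for the whole second after the job is handed in: Fingers on the lid; case hanging from latched lid, underside over 90 mm up, case and lid within 8 degrees of level, slower than 30 mm/s and 0.2 rad/s, turnbutton within 0.35 rad of straight over the lid, over the open middle of the bench (x under 0.69, y within 0.4), touching no loose thing (height (world z) of case above 0.09 m and angle between each of case, lid's own z axis and vertical below 0.14 rad and linear speed of case below 0.03 m/s and angular speed of case below 0.2 rad/s and value of joint button below 0.35 rad and contact force between the fingers and lid above 1 N and world x of case below 0.69 m and world y of case between -0.4 and 0.4 m and contact force between case and dapping_block below 0.1 N and contact force between case and wax_tin below 0.1 N and contact force between case and ring_clamp below 0.1 N and contact force between case and hammer below 0.1 N and contact force between case and mandrel_stand below 0.1 N and contact force between case and brush below 0.1 N and z of lid in the frame of case between 0.034 and 0.048 m); the arm keeps its last pose, push and grip.
It fails at once if the lid is pulled out of the case (z of lid in the frame of case above 0.06 m).
It fails at once if the case is tipped (angle between case's own z axis and vertical above 0.45 rad).
It fails at once if a thing beside the case is shoved away or knocked over (distance of any of dapping_block, wax_tin, ring_clamp from where it was at the start of the episode above 0.03 m or angle between any of dapping_block, wax_tin, ring_clamp's own z axis and vertical above 0.5 rad).
It fails at once if the hammer, brush or mandrel is disturbed (distance of any of hammer, brush, mandrel_stand from where it was at the start of the episode above 0.03 m or angle between mandrel_stand's own z axis and vertical above 0.5 rad).
It also fails if it takes over 56 s, if anything falls off the work surface, if the arm or the gripper's body presses on something with over 40 N, if the wrist force passes 120 N, or if a joint passes its speed limit or range.

## Working session

There is one attempt and no reset: what is moved stays moved. The work goes in short steps, Python scripts to look and compute and a tool call to move; the robot and the scene stay as the last step left them, time stands still between calls to the robot, and variables do not carry over. Pictures are saved under pics/ and viewed, and the job is handed in when it is done.

Besides the shell and the picture viewer there is one more tool, called after "Emit:" in YAML: its name, and indented under it one key for each argument. drive_tool: Moves the arm, as the interface text tells. Shifts and turns lie within -1 to 1; 1 stands for 0.1 m of shift or 360 degrees of turn. Its arguments: {"type":"object","properties":{"commands":{"type":"array","items":{"type":"number","minimum":-1,"maximum":1}},"hand":{"type":"number"},"newtons":{"type":"number"}},"required":["commands"]}

```bash
mkdir -p pics; cat > h.py <<'E'
import numpy as np, cv2
from station import sensors, cams, ctrl
def snap(n,f):
    s=cams.snapshot(n); cv2.imwrite(f'pics/{f}.png',s['pixels']); 
    np.savez(f'pics/{f}.npz',K=s['camera_matrix'],D=s['D'],T=s['T']); return s
def load(f):
    z=np.load(f'pics/{f}.npz'); return dict(camera_matrix=z['K'],D=z['D'],T=z['T'],pixels=cv2.imread(f'pics/{f}.png'))
def ray(s,p):
    q=cv2.undistortPoints(np.array(p,float).reshape(-1,1,2),np.array(s['camera_matrix']),np.array(s['D'],float))[:,0]
    T=np.array(s['T']); d=np.c_[q[:,0],-q[:,1],-np.ones(len(q))]@T[:3,:3].T
    return T[:3,3],d
def plane(s,p,z):
    o,d=ray(s,p); z=np.broadcast_to(z,len(d)); return o+d*((z-o[2])/d[:,2])[:,None]
def proj(s,P):
    T=np.array(s['T']); c=(np.array(P,float).reshape(-1,3)-T[:3,3])@T[:3,:3]
    c=c*[1,-1,-1]; return cv2.projectPoints(c,np.zeros(3),np.zeros(3),np.array(s['camera_matrix']),np.array(s['D'],float))[0][:,0]
E
python3 - <<'E'
from h import *
for n in('top','side','wrist'):
    s=snap(n,n+'0'); print(n,np.round(s['T'],3).tolist(),s['camera_matrix'][0][0])
o=sensors.get_obs(); print(o)
E
```

```text
top [[-0.001, 0.991, -0.13, 0.428], [-1.0, -0.001, 0.001, -0.001], [0.001, 0.13, 0.991, 1.153], [0.0, 0.0, 0.0, 1.0]] 445.3413266089838
side [[-0.91, 0.322, -0.262, 0.198], [-0.415, -0.678, 0.607, 0.836], [0.018, 0.661, 0.75, 1.123], [0.0, 0.0, 0.0, 1.0]] 548.4210942700134
wrist [[0.445, 0.86, 0.249, 0.342], [-0.895, 0.428, 0.123, -0.528], [-0.001, -0.278, 0.961, 0.373], [0.0, 0.0, 0.0, 1.0]] 359.96717546830087
{'t': 0.15, 'joints': array([ 1.08740854,  0.33270504, -0.06471989,  1.46073794,  0.02160567,
        1.34988952, -0.08851484]), 'qd': array([-1.64725115e-03, -1.15607997e-03, -7.10439213e-04, -2.85111466e-03,
       -3.53707188e-04, -6.06336693e-05, -3.49256011e-04]), 'tau': array([ 1.27162442e-03, -6.25832963e+01,  4.91617899e-02, -3.91850102e+01,
        1.62391900e-02,  7.54316803e-03, -2.77433952e-05]), 'tcp_pos': array([ 0.27780477, -0.55957909,  0.24971726]), 'tool_rot': array([ 9.73573887e-01,  2.28371659e-01, -1.40356160e-04, -5.02884945e-04]), 'force': array([ 0.05788535, -0.97153357, -0.34633765]), 'ft_torque': array([ 0.0323996 , -0.01148655, -0.064358  ]), 'grip_width': 0.08497962621792332}
```

View pics/top0.png

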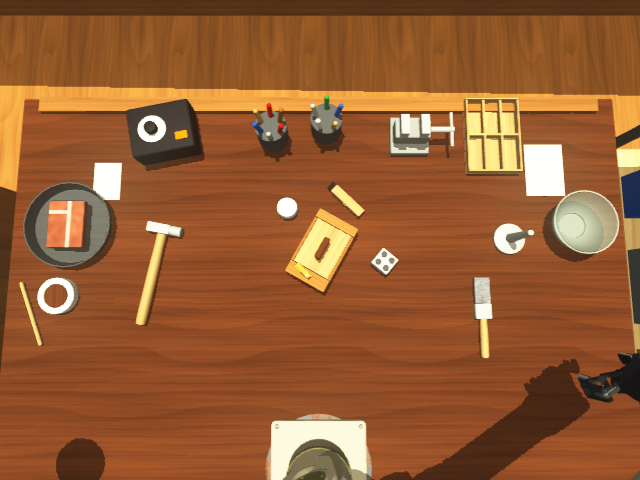

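View pics/side0.png

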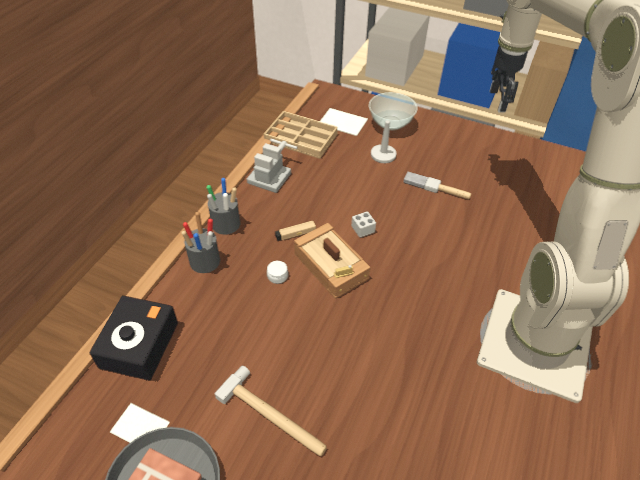

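The top view shows the case near (322,250), with the lip end up-right and the brass button near (303,270). The block is at (385,261), the tin at (287,208) and the clamp at (346,200). I'll enlarge both views.

```bash
python3 - <<'E'
from h import *
a=load('top0')['pixels'][180:310,265:415]; b=load('side0')['pixels'][205:310,260:390]
cv2.imwrite('pics/a.png',cv2.resize(a,None,fx=5,fy=4.6*5/4.6*0.92,interpolation=2)); cv2.imwrite('pics/b.png',cv2.resize(b,None,fx=5.5,fy=5.5,interpolation=2))
E
```

```text
(no output)
```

View pics/a.png

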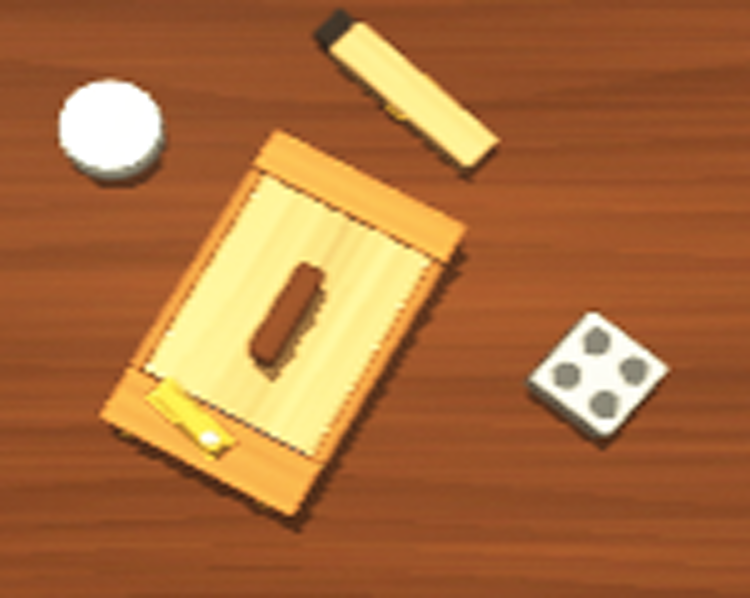

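View pics/b.png

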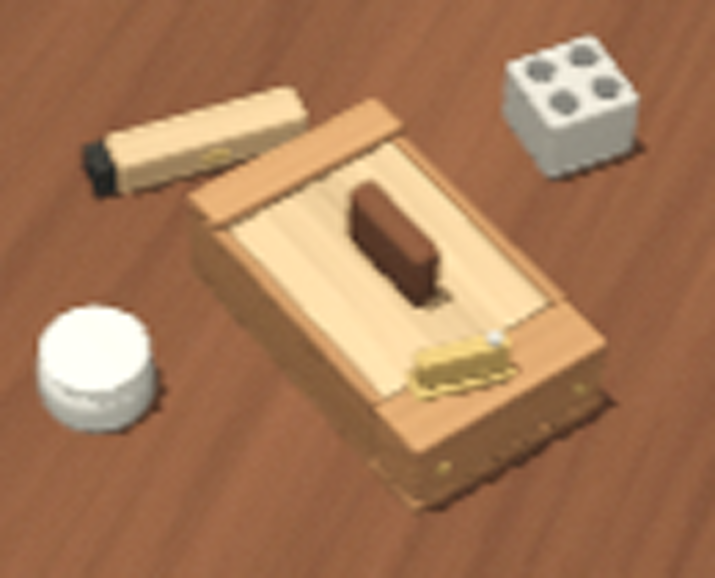

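```bash
python3 - <<'E'
from h import *
s=load('top0')
c=lambda L:[(265+u/5-.4,180+v/4.6-.4) for u,v in L]
L=plane(s,c([(278,130),(467,230)]),.0565); B=plane(s,c([(102,415),(295,517)]),.048)
H=plane(s,c([(311,263),(262,362)]),.084); b=plane(s,c([(158,385),(225,452)]),.0715)
print(np.round(np.r_[L,B,H,b],4))
print('widths',np.linalg.norm(L[0]-L[1]),np.linalg.norm(B[0]-B[1]),'len',np.linalg.norm((L.mean(0)-B.mean(0))[:2]))
C=(L.mean(0)+B.mean(0))/2; d=L.mean(0)-B.mean(0); y=np.arctan2(d[1],d[0]); print('C',C,'yaw',y,np.degrees(y)); 
w=B[0]-B[1]; print('yaw from width',np.degrees(np.arctan2(-w[0],w[1])))
w=H[0]-H[1]; print('handle',H.mean(0),np.degrees(np.arctan2(w[1],w[0])), 'pred',C[:2]+2e-3*np.array([np.cos(y),np.sin(y)]))
print('pivot pred',C[:2]-.073*np.array([np.cos(y),np.sin(y)])); w=b[0]-b[1]; print('button ang',np.degrees(np.arctan2(w[1],w[0])-y))
print('near things',np.round(plane(s,c([(598,370)]),.04),3),np.round(plane(s,c([(110,128)]),.032),3),np.round(plane(s,c([(340,15),(475,155)]),.022),3))
E
```

```text
[[ 0.6369 -0.0047  0.0565]
 [ 0.5819 -0.0986  0.0565]
 [ 0.4827  0.0826  0.048 ]
 [ 0.4282 -0.0128  0.048 ]
 [ 0.5606 -0.0205  0.084 ]
 [ 0.5085  0.0032  0.084 ]
 [ 0.4973  0.0538  0.0715]
 [ 0.4621  0.0212  0.0715]]
widths 0.10882693413689348 0.10990787102383216 len 0.17660977871130895
C [ 0.53242189 -0.0083736   0.05225   ] yaw -0.5118810942894967 -29.328626315326304
yaw from width -29.72078882936064
handle [ 0.53453048 -0.00860484  0.084     ] -24.465239893267785 pred [ 0.53416553 -0.00935324]
pivot pred [0.46877869 0.02738312]
button ang 72.11673238710823
near things [[ 0.507 -0.165  0.04 ]] [[0.643 0.081 0.032]] [[ 0.71  -0.037  0.022]
 [ 0.629 -0.106  0.022]]
```

Both size checks pass: width 109 mm against 110, and length 177 against 180. The case yaw is about -29.5° and the button is at about 72°. Next I'll move above the case with the jaw axis along case y and the fingers shut.

Emit:
drive_tool:
  commands: [0.148,0.38,0,0.023,0.148,0.38,0,0.023,0.148,0.38,0,0.023,0.148,0.38,0,0.023,0.148,0.38,0,0.023,0.148,0.38,0,0.023,0.148,0.38,0,0.023,0.148,0.38,0,0.023]
  hand: 1
  newtons: 30

```text
t: 0.95
tcp_pos: [0.3965, -0.2542, 0.2503]
tool_rot: [0.688, 0.725, -0.0, 0.0]
force: [1.0, -1.0, -0.2]
grip_width: -0.0001
```

Emit:
drive_tool:
  commands: [0.148,0.38,0,0.023,0.148,0.38,0,0.023,0.148,0.38,0,0.023,0.148,0.38,0,0.023,0.148,0.38,0,0.023,0.148,0.38,0,0.023,0.148,0.38,0,0.023,0,0,0,0]

```text
t: 1.75
tcp_pos: [0.5006, 0.0161, 0.2504]
tool_rot: [0.248, 0.969, 0.001, -0.0]
force: [-0.3, -0.7, -0.2]
grip_width: 0.0
```

```bash
python3 - <<'E'
from h import *
snap('wrist','w1'); o=sensors.get_obs(); print(o['t'],o['tcp_pos'],o['tool_rot'],o['joints'],o['force'],o['grip_width'])
E
```

```text
1.8 [0.50014997 0.01303257 0.25018171] [ 2.50995273e-01  9.67988109e-01  5.70340274e-04 -2.60652525e-04] [ 0.54268401  0.10892601 -0.69663155  1.75248094  0.07103378  1.30609687
  0.89374086] [-0.06738592 -1.01048575 -0.08800292] -8.620724022853204e-05
```

View pics/w1.png

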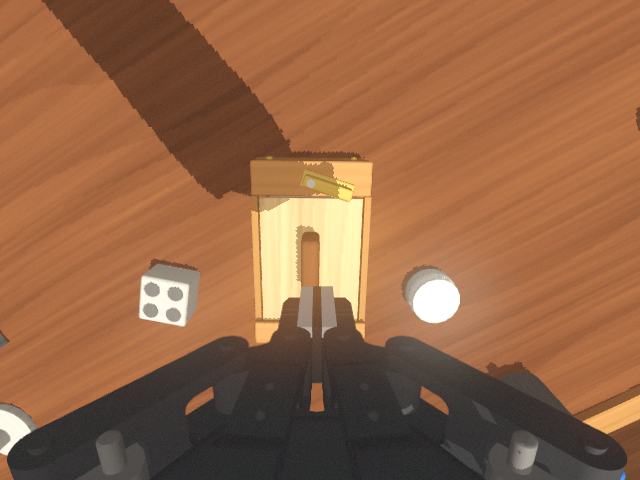

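The wrist view shows the case aligned with the image. The button's pivot is near (311,183), its tip near (352,190), and the near handle end near (310,234). I'll zoom in to refine these.

```bash
python3 - <<'E'
from h import *
b=load('w1')['pixels'][150:290,240:385]
cv2.imwrite('pics/c.png',cv2.resize(b,None,fx=4,fy=4,interpolation=2))
E
```

```text
(no output)
```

View pics/c.png

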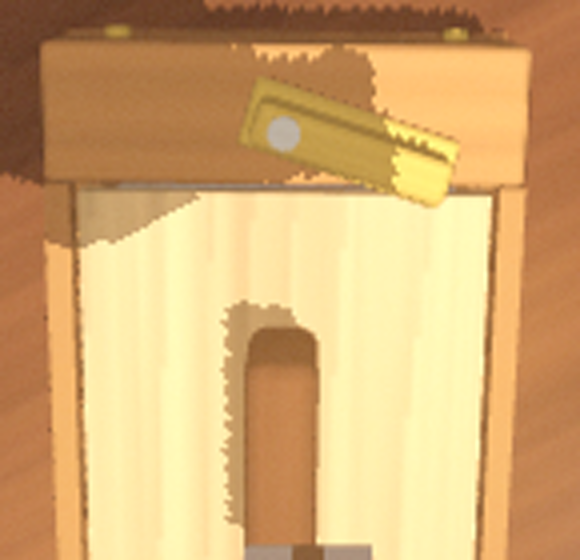

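```bash
python3 - <<'E'
from h import *
s=load('w1'); c=lambda L:[(240+u/4-.4,150+v/4-.4) for u,v in L]
B=plane(s,c([(43,44),(530,48)]),.048); 
P=plane(s,c([(283,134),(442,193)]),.0715); Hs=plane(s,c([(246,450),(318,450)]),.084)
He=plane(s,c([(282,362)]),.084)
w=B[1]-B[0]; yaw=np.arctan2(w[1],w[0])-np.pi/2
x=np.array([np.cos(yaw),np.sin(yaw)]);y=np.array([-x[1],x[0]])
C=B.mean(0)[:2]+.09*x
print('yaw',np.degrees(yaw),'width',np.linalg.norm(w),'C',C)
f=lambda p:(np.round((p[:2]-C)@x,4),np.round((p[:2]-C)@y,4))
print('piv,tip',[f(p) for p in P],'len',np.linalg.norm(P[1]-P[0]),'ang',np.degrees(np.arctan2((P[1]-P[0])[1],(P[1]-P[0])[0])-yaw),P[:,:2])
print('handle',[f(p) for p in Hs],[f(p) for p in He],'tcp',f(sensors.get_obs()['tcp_pos']))
piv=C-.073*x
for a,b in [(-25,34),(-14,34),(-5,35),(5,33),(15,29),(22,25),(27,20),(27,18)]: print(a,b,np.round(piv+a*1e-3*x+b*1e-3*y,4))
print(C+.002*x)
E
```

```text
yaw -29.131589895004264 width 0.1082601812775089 C [ 0.53406784 -0.00760883]
piv,tip [(np.float64(-0.0733), np.float64(-0.0004)), (np.float64(-0.0612), np.float64(0.0333))] len 0.035833235621709765 ang 70.16064355959698 [[0.46980351 0.02773157]
 [0.49683527 0.051254  ]]
handle [(np.float64(-0.0077), np.float64(-0.0079)), (np.float64(-0.0078), np.float64(0.0075))] [(np.float64(-0.0273), np.float64(-0.0003))] tcp (np.float64(-0.0397), np.float64(0.0015))
-25 34 [0.465  0.0698]
-14 34 [0.4746 0.0644]
-5 35 [0.483  0.0609]
5 33 [0.4907 0.0543]
15 29 [0.4975 0.046 ]
22 25 [0.5017 0.0391]
27 20 [0.5036 0.0323]
27 18 [0.5026 0.0305]
[ 0.53581485 -0.00858247]
```

The wrist and top views agree within 2 mm. The fingers go down behind the bar, on its -x side.

Emit:
drive_tool:
  commands: [-0.06,0.095,-0.25,0,-0.06,0.095,-0.25,0,-0.06,0.095,-0.25,0,-0.06,0.095,-0.25,0,-0.06,0.095,-0.25,0,-0.05,0.095,-0.25,0,0,0,-0.24,0,0,0,0,0]

```text
t: 2.6
tcp_pos: [0.4627, 0.0658, 0.0738]
tool_rot: [0.255, 0.967, -0.001, -0.002]
force: [-0.1, 0.6, -0.2]
grip_width: 0.0
```

```bash
python3 - <<'E'
from h import *
snap('wrist','w2'); s=snap('side','s2'); o=sensors.get_obs(); print(o['t'],o['tcp_pos'],o['force'])
cv2.imwrite('pics/d.png',cv2.resize(s['pixels'][180:310,260:410],None,fx=5,fy=4.6,interpolation=2))
E
```

```text
2.7 [0.46497294 0.06633769 0.07669098] [ 0.47908407 -0.41356858 -0.01033778]
```

View pics/w2.png

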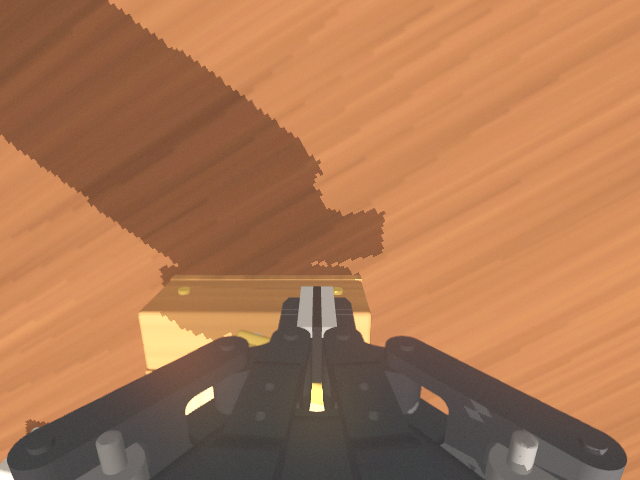

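View pics/d.png

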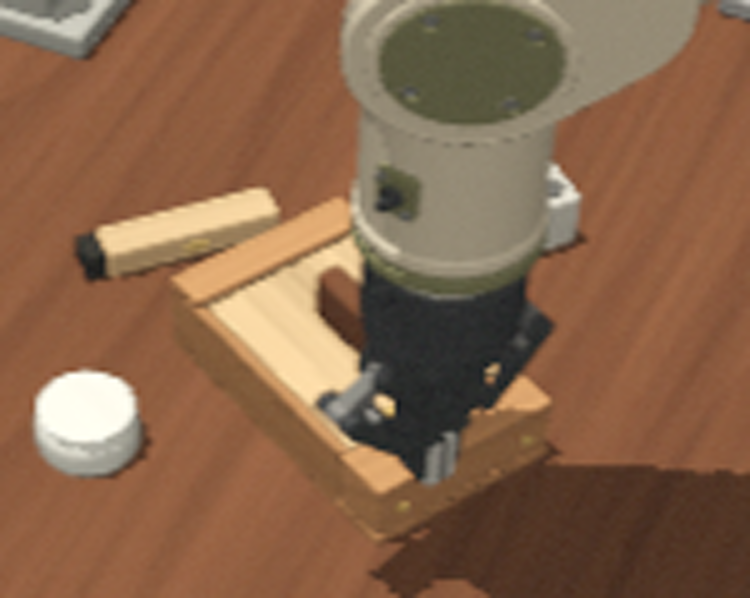

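The fingertips are behind the bar and clear of the block top, with no force. Next is the sweep.

Emit:
drive_tool:
  commands: [0.085,-0.035,0,0,0.085,-0.035,0,0,0.045,-0.025,0,0,0.042,-0.024,0,0,0.034,-0.042,0,0,0.034,-0.042,0,0,0.021,-0.035,0,0,0.021,-0.035,0,0]

```text
t: 3.5
tcp_pos: [0.5018, 0.0395, 0.0763]
tool_rot: [0.254, 0.967, 0.0, 0.0]
force: [-0.5, 1.3, 0.1]
grip_width: -0.0
```

Emit:
drive_tool:
  commands: [0.012,-0.03,0,0,0.012,-0.03,0,0,-0.005,-0.015,0,0,-0.005,-0.015,0,0,0,0,0,0]

```text
t: 4.0
tcp_pos: [0.5031, 0.0306, 0.0764]
tool_rot: [0.254, 0.967, -0.0, 0.0]
force: [-0.6, 0.3, 0.0]
grip_width: 0.0004
```

```bash
python3 - <<'E'
from h import *
snap('wrist','w3'); s=snap('side','s3'); o=sensors.get_obs(); print(o['t'],o['tcp_pos'],o['force'])
cv2.imwrite('pics/e.png',cv2.resize(s['pixels'][180:310,260:410],None,fx=5,fy=4.6,interpolation=2))
E
```

```text
4.1 [0.50289328 0.03078626 0.07632911] [ 0.04670677 -0.69703324  0.93927208]
```

View pics/w3.png

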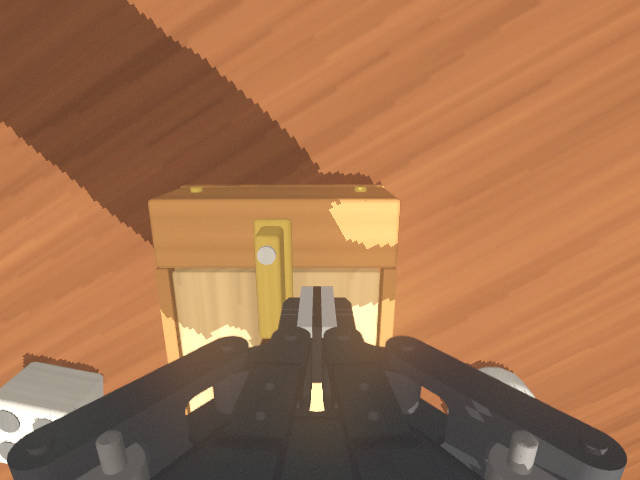

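View pics/e.png

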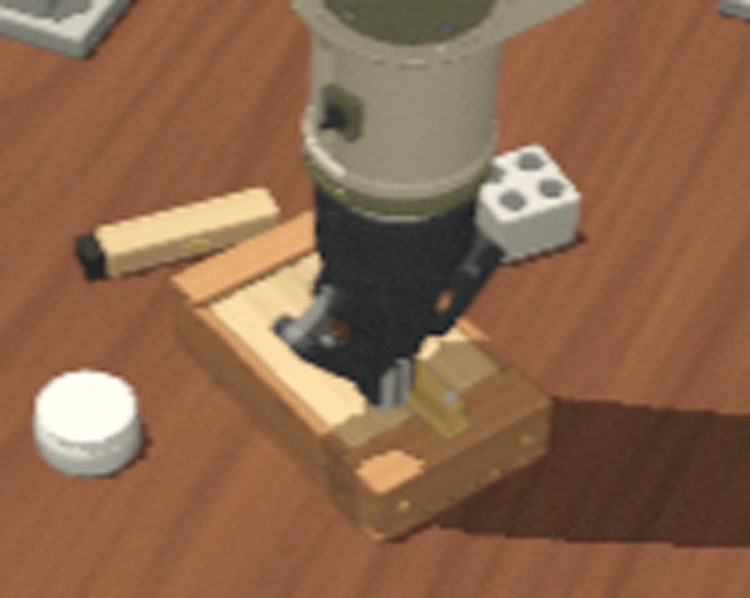

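The bar looks straight over the lid and nothing else has moved. I'll back off, rise to the viewing pose and open the jaws.

Emit:
drive_tool:
  commands: [0.03,0.05,0,0,0,0,0.34,0,0,0,0.35,0,0,0,0.35,0,0,-0.1,0.35,0,0,-0.1,0.35,0,0,0,0,0,0,0,0,0]

```text
t: 4.9
tcp_pos: [0.5064, 0.0161, 0.2508]
tool_rot: [0.254, 0.967, 0.0, 0.001]
force: [0.1, 0.4, -1.1]
grip_width: -0.0001
```

Emit:
drive_tool:
  commands: [0,0,0,0,0,0,0,0,0,0,0,0,0,0,0,0,0,0,0,0,0,0,0,0]
  hand: 0

```text
t: 5.5
tcp_pos: [0.506, 0.0159, 0.2502]
tool_rot: [0.254, 0.967, 0.0, -0.0]
force: [-0.1, -0.8, -0.6]
grip_width: 0.0848
```

```bash
python3 - <<'E'
from h import *
s=snap('wrist','w4'); o=sensors.get_obs(); print(o['t'],o['tcp_pos'],o['tool_rot'],o['force'],o['grip_width'])
cv2.imwrite('pics/f.png',cv2.resize(s['pixels'][150:350,230:400],None,fx=4,fy=3,interpolation=2))
E
```

```text
5.55 [0.50602433 0.01588834 0.25026449] [ 2.53748000e-01  9.67270357e-01  6.71511696e-05 -6.44382095e-05] [-0.18702065  0.57300039  0.6002456 ] 0.08546321014527417
```

View pics/f.png

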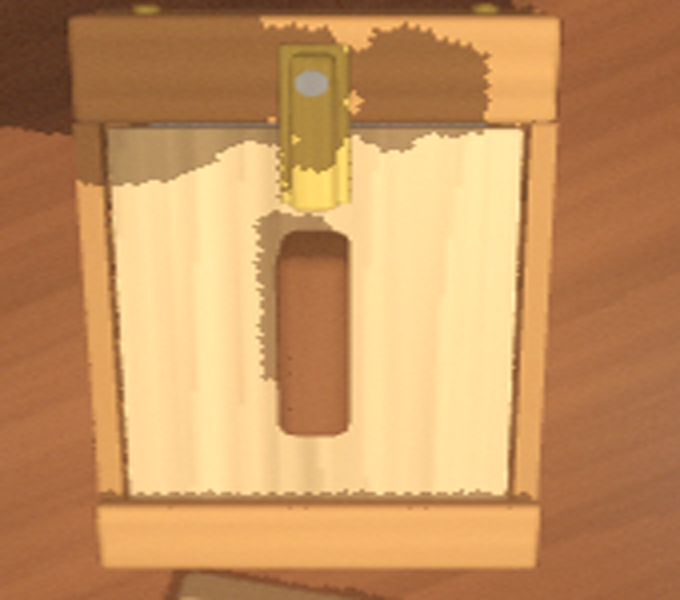

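The button is straight over the lid (crop column 312 at pivot, 318 at tip) and the lid is seated. Now the handle.

```bash
python3 - <<'E'
from h import *
s=load('w4'); c=lambda L:[(230+u/4-.4,150+v/3-.4) for u,v in L]
S=plane(s,c([(278,300),(350,300),(279,415),(350,415)]),.084); E=plane(s,c([(314,256),(314,437)]),.084)
print(np.linalg.norm(S[0]-S[1]),np.linalg.norm(E[0]-E[1]))
m=(S[2]+S[3]-S[0]-S[1]); print('yaw',np.degrees(np.arctan2(m[1],m[0])),'centre',E.mean(0))
B=plane(s,c([(68,17),(560,17)]),.048); w=B[1]-B[0]; yaw=np.arctan2(w[1],w[0])-np.pi/2
L=plane(s,c([(97,505),(541,505)]),.0565);w=L[1]-L[0]; print('yaws',np.degrees(yaw),np.degrees(np.arctan2(w[1],w[0])-np.pi/2))
x=np.array([np.cos(yaw),np.sin(yaw)]); print('pred handle',B.mean(0)[:2]+.092*x)
P=plane(s,c([(312,83),(318,200)]),.0715); d=P[1]-P[0]; print('button',np.degrees(np.arctan2(d[1],d[0])-yaw),np.linalg.norm(d))
y=np.array([-x[1],x[0]]); 
h=S.mean(0)[:2]-np.array([.5354,-.0086]); print('lat off vs (.5354,-.0086)',h@y)
R=sensors.get_obs()['tool_rot']; print('tool x ang',2*np.degrees(np.arctan2(R[1],R[0])))
E
```

```text
0.015199260315857756 0.05493155374995647
yaw -29.572085191558212 centre [ 0.53429092 -0.00812231  0.084     ]
yaws -29.397832878811577 -29.351309941878704
pred handle [ 0.53527133 -0.00901335]
button 1.8719405034383667 0.03322919526209363
lat off vs (.5354,-.0086) -9.070271930854013e-05
tool x ang 150.60117801399167
```

The handle centre is (0.535, -0.0085) and its yaw matches the tool. Descend and grip.

Emit:
drive_tool:
  commands: [0.145,-0.122,-0.3,0,0.145,-0.123,-0.3,0,0,0,-0.3,0,0,0,-0.3,0,0,0,-0.3,0,0,0,-0.26,0,0,0,0,0,0,0,0,0]

```text
t: 6.35
tcp_pos: [0.5352, -0.0085, 0.0749]
tool_rot: [0.254, 0.967, 0.0, -0.0]
force: [0.9, 0.4, 0.7]
grip_width: 0.0854
```

Emit:
drive_tool:
  commands: [0,0,0,0,0,0,0,0,0,0,0,0,0,0,0,0,0,0,0,0,0,0,0,0,0,0,0,0,0,0,0,0]
  hand: 1
  newtons: 80

```text
t: 7.15
tcp_pos: [0.5354, -0.0086, 0.0749]
tool_rot: [0.254, 0.967, 0.0, 0.0]
force: [-0.6, -0.1, 6.3]
grip_width: 0.0147
```

```bash
python3 - <<'E'
from h import *
snap('wrist','w5'); o=sensors.get_obs(); print(o['t'],o['tcp_pos'],o['force'],o['ft_torque'],o['grip_width'])
E
```

```text
7.2 [ 0.53532982 -0.00861813  0.0748646 ] [-0.46389885 -0.2687166   5.85431267] [-0.07508608  0.29976286 -0.01568437] 0.014766556545582739
```

View pics/w5.png

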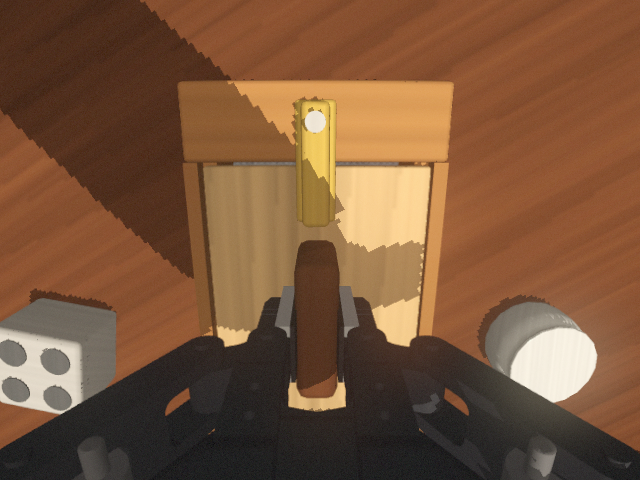

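The jaws hold the handle, 14.8 mm measured against the nominal 16. The button is straight, with the pivot at (315,121). I'll lift gently first.

Emit:
drive_tool:
  commands: [0,0,0.02,0,0,0,0.02,0,0,0,0.03,0,0,0,0.04,0,0,0,0.05,0,0,0,0.05,0,0,0,0.04,0,0,0,0,0]

```text
t: 8.0
tcp_pos: [0.5355, -0.0086, 0.1001]
tool_rot: [0.254, 0.967, 0.0, 0.001]
force: [0.8, 0.1, -5.2]
grip_width: 0.0145
```

```bash
python3 - <<'E'
from h import *
s=snap('side','s6');snap('wrist','w6'); o=sensors.get_obs(); print(o['t'],o['tcp_pos'],o['force'],o['ft_torque'],o['grip_width'])
cv2.imwrite('pics/g.png',cv2.resize(s['pixels'][180:310,260:410],None,fx=5,fy=4.6,interpolation=2))
E
```

```text
8.1 [ 0.53502235 -0.00865411  0.09937047] [-1.19291657  0.38593604 -4.61646689] [-0.04047643 -0.0040465   0.03167139] 0.014730534255606708
```

View pics/g.png

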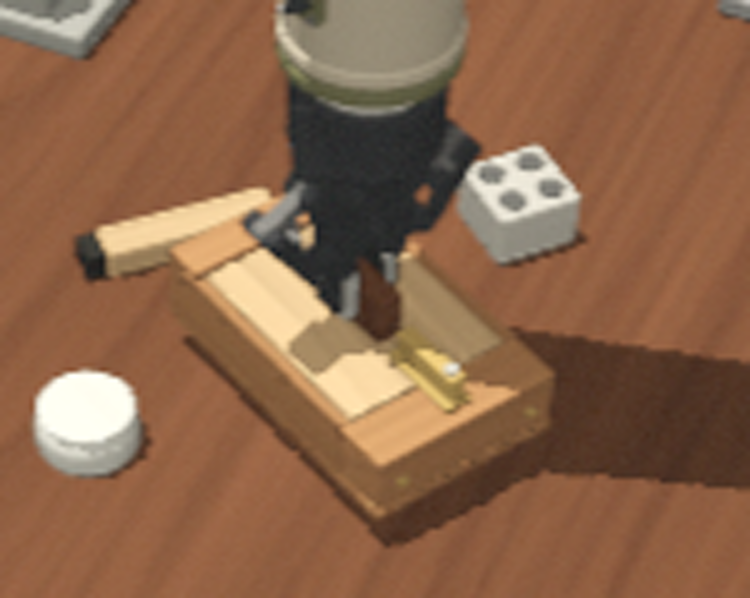

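View pics/w6.png

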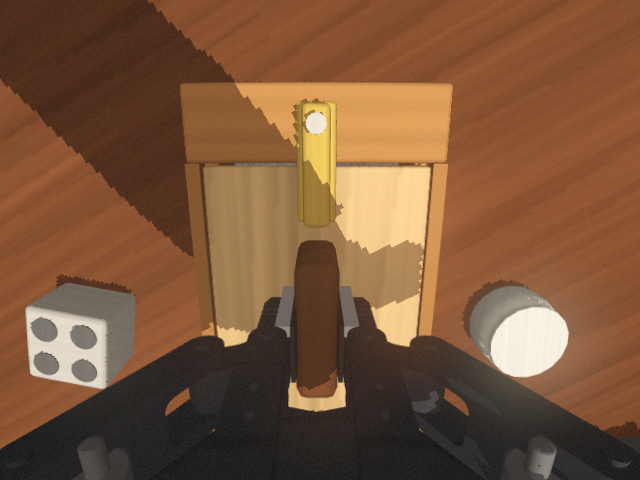

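The case hangs level about 25 mm up, with the button secured and everything unchanged relative to the gripper. Continue up another 105 mm.

Emit:
drive_tool:
  commands: [0,0,0.08,0,0,0,0.12,0,0,0,0.12,0,0,0,0.12,0,0,0,0.12,0,0,0,0.12,0,0,0,0.12,0,0,0,0.12,0]

```text
t: 8.9
tcp_pos: [0.535, -0.0086, 0.1924]
tool_rot: [0.254, 0.967, 0.0, 0.0]
force: [-0.4, 0.1, -5.1]
grip_width: 0.0146
```

Emit:
drive_tool:
  commands: [0,0,0.08,0,0,0,0.05,0,0,0,0,0,0,0,0,0,0,0,0,0,0,0,0,0,0,0,0,0,0,0,0,0]

```text
t: 9.7
tcp_pos: [0.535, -0.0086, 0.2042]
tool_rot: [0.254, 0.967, 0.0, -0.0]
force: [0.3, 0.1, -5.4]
grip_width: 0.0146
```

```bash
python3 - <<'E'
from h import *
s=snap('side','s7');snap('wrist','w7'); o=sensors.get_obs(); print(o['t'],o['tcp_pos'],o['force'],o['ft_torque'],o['grip_width'],abs(o['qd']).max())
cv2.imwrite('pics/i.png',cv2.resize(s['pixels'][150:310,240:420],None,fx=4,fy=3.7,interpolation=2))
E
```

```text
9.8 [ 0.53504032 -0.00860332  0.20430249] [ 0.57466705  0.67698141 -4.37621852] [-0.01814163 -0.01115457 -0.0246881 ] 0.014777184662748112 0.0038325391958528186
```

View pics/i.png

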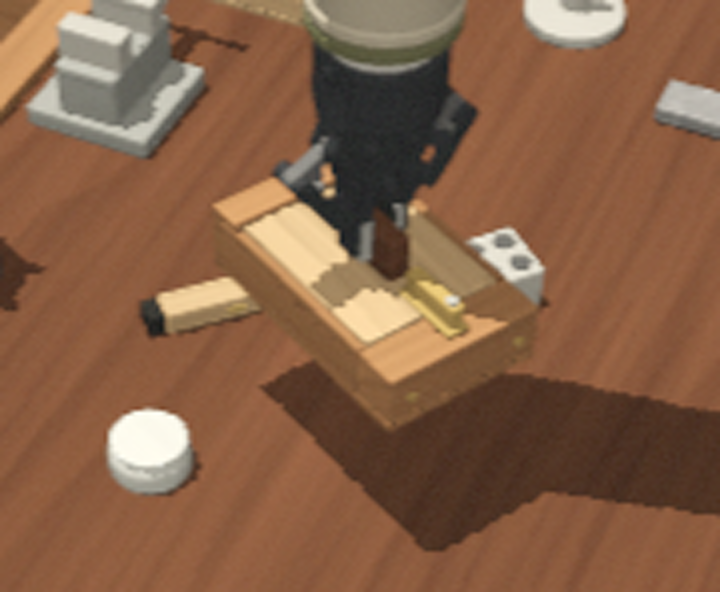

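View pics/w7.png

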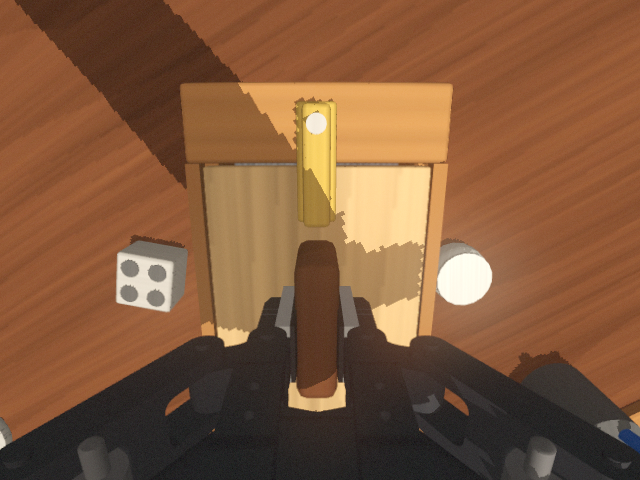

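The wrist view matches the one at the grasp: the button is straight (pivot at (316,123)), there is no slip, and the case is level about 129 mm up. I'm handing in.

```bash
python3 -c "
from h import *
print(ctrl.job_done())"
```

```text
the job is handed in; nothing more can be done
None
```

The turnbutton is turned over the lid, and the case is hanging from the lid's handle in a level, steady grip. The job was handed in at about 9.8 s with no verdict reported.

- **Turnbutton:** I pushed it over with the shut fingertips while the case stood on the bench. A wrist view from above put it about 2° (0.03 rad) from straight, with the lid still seated.
- **Grip:** I gripped the handle across its thickness at 80 N. The jaws read 14.6–14.8 mm against the nominal 16 mm.
- **Lift:** The tool rose 129 mm straight up from the grasp. The underside is therefore about 129 mm above the bench, at roughly x 0.53, y -0.01.
- **Last checks:** The case, lid and button looked the same from the wrist camera as when I gripped them, with no slip or tilt. The load was steady at about 5 N and the joints were still.
- **Other things:** The block and tin looked undisturbed. I judged the other things on the bench only by eye, where the views showed them.

No check failed. The load and the jaw reading came out slightly low, which I put down to sensor offset.

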